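# Set out the table-centre display

### The arm

A 6-joint arm with a two-finger parallel gripper is mounted at the origin on the work surface. World frame = base frame: x ahead of the robot, y to its left, z up, the work surface at z = 0. Lengths are in m, angles in rad, forces in N, time in s.
With the tool pointing down it reaches from about 0.375 to 0.9 m from the base axis. Payload 3.1 kg.
Tool frame: the origin (TCP) lies at the very end of the fingers, on their centre line; the grasp point (between the pads) lies 19 mm behind it; z points along the fingers, y is the line along which they close (so a half turn about z gives the same grasp; the last joint's range is limited). The gripper opens to 87 mm and grips with 3 to 60 N. Pads are 19 mm wide; open, the fingers measure 117 mm over their backs; the gripper's body (75 mm by 190 mm) begins 51 mm behind the grasp point.
Start: joints at [-1.345, 0.527, 1.433, -0, 1.181, -0.178], TCP at [0.246, -0.575, 0.223] pointing down, gripper open.
Joint ranges: [-3.08, 3.08], [-0.75, 2.2], [0.22, 2.44], [-1.43, 4.57], [0, 2.65], [-2.85, 2.85]. Speed limits (rad/s): [2.79, 2.79, 3.14, 3.14, 3.14, 3.14].

### API

Orientations are given as a unit quaternion [x, y, z, w].
In Python, from rig import status, viewer, robot gives the robot as it stands.
- The arm moves only by the tool arm_command, never from a script. Its arguments are lists of equal length, an entry for each row: "delta_rot": the turn, a rotation vector about the tool's x, y, z in degrees, a list of three; "delta_pos": the shift along the tool's x, y, z in m, a list of three; "gripper": the closure, from -1 (fully open) to 1 (shut). In form: {"delta_rot": [[rx, ry, rz], ...], "delta_pos": [[dx, dy, dz], ...], "gripper": [gripper, ...]}. A call has 1 to 12 rows; each row is the pose to reach, as a shift and turn from the pose commanded when the call began, along the tool's axes at that moment; what a row does not reach only later rows make up. A row lasts 1/12 s, in which the tool goes at most 41.7 mm and 7.16 degrees, less where a joint would pass 70% of its speed; a pose out of reach is approached as far as the arm can. A call with a gripper value outside its range is refused whole. The fingers move at their own pace and stop on an object; "grip_force" is the grip in N (left out, the last holds). Time passes only in rows, so rows that repeat a pose let the fingers close. It gives the time, the measured TCP pose, the force, the opening and the grip force at its end, in the units of the state.
- status.get_obs(): the state, without advancing time (a new reading comes with each control period).
- viewer.camera(name): name is "side" or "top" or "wrist"; returns a dict with "pixels" (400x640x3 uint8, blue, green, red), "fx", "fy", "cx", "cy" (pixels), "pose" (4x4, takes a point from camera to world coordinates); the wrist camera has in their place "mount" (4x4, takes a point from camera to tool coordinates, whose origin is the TCP and whose axes are the flange's). Camera axes: x right, y down, z forward; pixel columns grow to the right and rows downward; lengths in m; the calibration is good to about 2 mm. A picture is of the moment at which its call begins: read the wrist's pose just before it. There is no depth.
- robot.hand_in(): hands the job in; it is judged then, once.
The state is a dict: "time": time; "q": joint angles; "joint_velocities": joint speeds; "joint_torque": joint torques, N m; "position": TCP position; "tool_rot": TCP orientation; "ft_force": force on the tool from outside, world axes, zero at the start; "moment": the same for the moment, N m; "grip_width": finger opening in m; "grip_force": force on a finger pad.
Only numpy, scipy, OpenCV 4.12 (cv2) and the standard library are available. Lean on these libraries where they do the work, as an engineer would, in place of code of your own. Each camera call takes 0.05 s, during which the arm holds its last target. There are 200 camera calls.

### The job

Set out the sample table centre on the dark wooden plank, in one straight row along its centre line: the round wooden block midway between the white pot and the terracotta pot, with the blue bud vase standing upright on the middle of the block; the yellow tealight holder midway between the block and the white pot, and the purple one midway between the block and the terracotta pot. Leave the red holder, the pink vase and the snips where they are, and knock none of the vases or holders over.

Things in the scene. Friction and masses are not known exactly. Their poses are not given: they have to be found in the camera images.
- plank: dark brown wooden plank lying flat on the table, fixed: 540 mm long (its y axis), 110 mm wide (its x axis), 12 mm thick. It lies across in front of the robot, turned by no more than about 9 degrees from the world's y axis. Origin: centre of its underside; x points away from the robot, z up. Its top is 12 mm above its origin.
- white_pot: white ceramic plant pot with a small green succulent, standing on one end of the plank (which end varies), fixed. 86 mm in diameter at the rim, 60 mm at the foot, 70 mm tall, the plant reaching 30 mm higher. Origin: centre of its underside, on the plank's centre line, 210 mm along it from the plank's middle (the plank's own +y or -y end).
- terracotta_pot: orange-brown terracotta plant pot with a small green succulent, standing on one end of the plank (which end varies), fixed. 86 mm in diameter at the rim, 60 mm at the foot, 70 mm tall, the plant reaching 30 mm higher. Origin: centre of its underside, on the plank's centre line, 210 mm along it from the plank's middle (the plank's own +y or -y end).
- block: pale wooden round block: upright cylinder 56 mm in diameter and 40 mm tall, flat top with a thin brown ring drawn on it, about 70 g. Origin: centre of its underside; z up.
- blue_vase: dark blue bud vase, 120 mm tall: straight body 48 mm in diameter from 10 to 45 mm up (foot 42 mm), tapering to a straight neck 26 mm in diameter from 66 mm up to the top; about 160 g. Grip it by the neck. Origin: centre of its underside; z up.
- yellow_cup: yellow tealight holder: a plain solid upright cylinder 54 mm in diameter and 55 mm tall (a cream wax disc and wick, look only, on top), about 160 g. Origin: centre of its underside; z up.
- purple_cup: purple tealight holder: a plain solid upright cylinder 54 mm in diameter and 55 mm tall (a cream wax disc and wick, look only, on top), about 160 g. Origin: centre of its underside; z up.
- red_cup: red tealight holder: a plain solid upright cylinder 54 mm in diameter and 55 mm tall (a cream wax disc and wick, look only, on top), about 160 g. Origin: centre of its underside; z up. Not part of the display: stays where it is.
- pink_vase: pale pink bud vase, 120 mm tall: straight body 48 mm in diameter from 10 to 45 mm up (foot 42 mm), tapering to a straight neck 26 mm in diameter from 66 mm up to the top; about 160 g. Grip it by the neck. Origin: centre of its underside; z up. Not part of the display: stays where it is.
- snips: floral snips with two splayed yellow handles and dark blades, lying flat on the table to the robot's left, about 165 mm long and 14 mm high. Origin: under the pivot; x points along the blades. Stays where it is.

How it is judged:
At the end, for the whole second after the job is handed in: Upright, at rest: block and both holders on the plank, within 15 mm of its centre line; block within 15 mm of its middle; each holder 90-120 mm (centres) from its pot (yellow white, purple terracotta), 80-130 mm from the block; blue vase on the block, within 10 mm of its centre (x of block in the frame of plank between -0.015 and 0.015 m and z of block in the frame of plank between 0.008 and 0.016 m and linear speed of each of block, yellow_cup, purple_cup, blue_vase below 0.02 m/s and angular speed of each of block, yellow_cup, purple_cup, blue_vase below 0.2 rad/s and angle between each of block, yellow_cup, purple_cup, blue_vase's own z axis and vertical below 0.1 rad and x of yellow_cup in the frame of plank between -0.015 and 0.015 m and z of yellow_cup in the frame of plank between 0.008 and 0.016 m and x of purple_cup in the frame of plank between -0.015 and 0.015 m and z of purple_cup in the frame of plank between 0.008 and 0.016 m and y of block in the frame of plank between -0.015 and 0.015 m and horizontal distance between yellow_cup and white_pot between 0.09 and 0.12 m and horizontal distance between purple_cup and terracotta_pot between 0.09 and 0.12 m and horizontal distance between yellow_cup and block between 0.08 and 0.13 m and horizontal distance between purple_cup and block between 0.08 and 0.13 m and horizontal distance between blue_vase and block below 0.01 m and z of blue_vase in the frame of block between 0.036 and 0.044 m); the robot touches nothing.
It fails at once if the red holder, the pink vase or the snips moved more than 25 mm (distance of any of red_cup, pink_vase, snips from where it was at the start of the episode above 0.025 m).
It fails at once if a vase or holder knocked over (leaning more than 45 degrees) (angle between any of blue_vase, yellow_cup, purple_cup, red_cup, pink_vase's own z axis and vertical above 0.8 rad).
It also fails if it takes over 134 s, if anything falls off the work surface, if the arm or the gripper's body presses on something with over 40 N, if the wrist force passes 120 N, or if a joint passes its speed limit or range.

## Working session

There is one attempt and no reset: what is moved stays moved. The work goes in short steps, Python scripts to look and compute and a tool call to move; the robot and the scene stay as the last step left them, time stands still between calls to the robot, and variables do not carry over. Pictures are saved under pics/ and viewed, at most 14 in all, crops included, and the job is handed in when it is done.

Besides the shell and the picture viewer there is one more tool, called as name(argument=value, ...) on one line, values as JSON. arm_command: Moves the arm, as the interface text tells. Its arguments: {"type":"object","properties":{"delta_rot":{"type":"array","items":{"type":"array","items":{"type":"number"}}},"delta_pos":{"type":"array","items":{"type":"array","items":{"type":"number"}}},"gripper":{"type":"array","items":{"type":"number"}},"grip_force":{"type":"number"}},"required":["delta_rot","delta_pos","gripper"]}

```bash
mkdir -p pics; ls; python3 - <<'E'
from rig import status, viewer
import cv2,numpy as np
print(status.get_obs())
for n in("top","side"):
    c=viewer.camera(n); cv2.imwrite(f"pics/{n}0.png",c["pixels"]); print(n,c["fx"],c["fy"],c["cx"],c["cy"],np.round(c["pose"],4).tolist())
c=viewer.camera("wrist");print(c["fx"],np.round(c["mount"],4).tolist())
E
```

```text
pics
{'time': 0.0, 'q': array([-1.34547825e+00,  5.28441159e-01,  1.43387432e+00,  1.05494446e-05,
        1.18136860e+00, -1.78504971e-01]), 'joint_velocities': array([ 0.00039372, -0.00149884,  0.00167427,  0.00088665,  0.00137265,
        0.00060019]), 'joint_torque': array([ 2.44174225e-04, -4.40037918e+01, -1.76593155e+01,  6.32757484e-02,
        5.80548355e-02, -1.58522348e-04]), 'position': array([ 0.2454517 , -0.5740154 ,  0.22159588]), 'tool_rot': array([ 9.79684894e-01,  2.00540310e-01, -1.95980215e-05, -1.04554384e-03]), 'ft_force': array([ 0.24225828,  0.45721925, -0.00413202]), 'moment': array([-0.00123837,  0.03516298, -0.00350683]), 'grip_force': 0.0, 'grip_width': 0.08703647318391533}
top 497.50518907140844 497.50518907140844 326.14151284509353 198.7609111092173 [[-0.0249, -0.9827, 0.1834, 0.309], [-0.9995, 0.0279, 0.0136, 0.0824], [-0.0185, -0.183, -0.9829, 1.3075], [0.0, 0.0, 0.0, 1.0]]
side 435.5895774753104 435.5895774753104 323.5484177116679 199.0332440383378 [[-0.885, -0.2509, 0.3922, 0.0768], [-0.4656, 0.4762, -0.7459, 0.9662], [0.0004, -0.8428, -0.5383, 0.6695], [0.0, 0.0, 0.0, 1.0]]
308.1875588897542 [[-0.0001, -0.9585, -0.2852, 0.078], [1.0, 0.0004, -0.0014, 0.0011], [0.0014, -0.2852, 0.9585, -0.1628], [0.0, 0.0, 0.0, 1.0]]
```

View pics/top0.png

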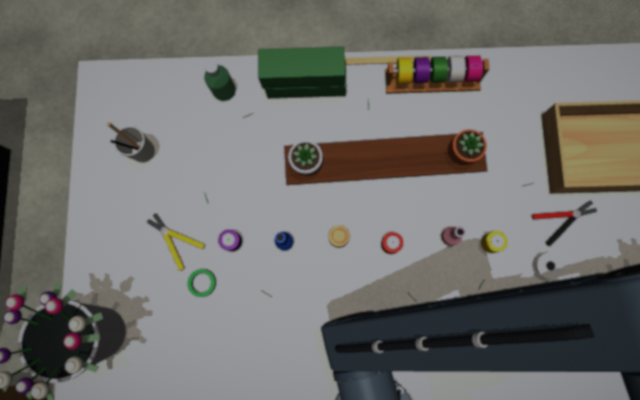

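View pics/side0.png

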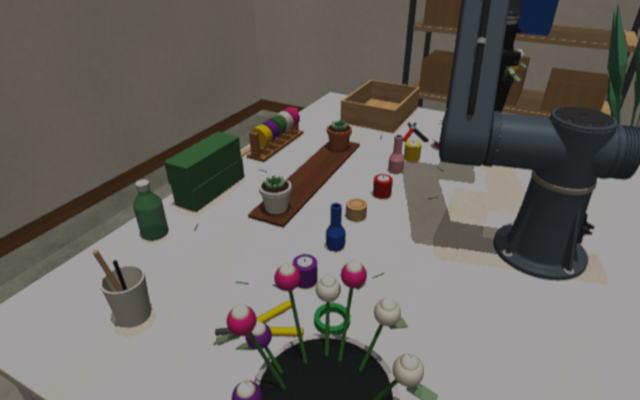

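The top view shows the white pot at (305,156) and the terracotta pot at (469,146). Along the front are purple (230,240), blue vase (284,240), block (339,236), red (392,243), pink (455,235) and yellow (495,241). The side view agrees.

```bash
cat > h.py <<'E'
import cv2,numpy as np
from rig import status,viewer
from scipy.spatial.transform import Rotation as R
def cam(n):
    o=status.get_obs(); c=viewer.camera(n)
    if n=="wrist":
        T=np.eye(4);T[:3,:3]=R.from_quat(o["tool_rot"]).as_matrix();T[:3,3]=o["position"];c["pose"]=T@c["mount"]
    return c
def ray(c,uv,z):
    uv=np.atleast_2d(uv).astype(float)
    d=np.c_[(uv[:,0]-c["cx"])/c["fx"],(uv[:,1]-c["cy"])/c["fy"],np.ones(len(uv))]@np.array(c["pose"])[:3,:3].T
    o=np.array(c["pose"])[:3,3]
    return (o+d*((z-o[2])/d[:,2])[:,None])[:,:2]
def blob(c,lo,hi,roi):
    x0,y0,x1,y1=roi; hsv=cv2.cvtColor(c["pixels"],cv2.COLOR_BGR2HSV)
    m=cv2.inRange(hsv,lo,hi);k=np.zeros_like(m);k[y0:y1,x0:x1]=m[y0:y1,x0:x1]
    n,l,s,ce=cv2.connectedComponentsWithStats(k)
    i=1+np.argmax(s[1:,4]);return l==i,s[i],ce[i]
E
python3 - <<'E'
from h import *
c=cam("top");hsv=cv2.cvtColor(c["pixels"],cv2.COLOR_BGR2HSV)
for n,u in dict(purple=(221,240),wax=(230,240),blue=(284,243),block=(339,238),red=(384,243),yellow=(487,241),pink=(450,237),plank=(380,160),table=(339,270),terr=(455,146)).items(): print(n,hsv[u[1],u[0]])
# plank
m,s,ce=blob(c,(0,60,20),(20,255,140),(270,110,500,200))
e=[]
for f in(0,-1):
    p=np.array([(x,np.flatnonzero(m[:,x])[f]+(f and .5 or -.5)) for x in range(335,440)])
    w=ray(c,p,.012); a=np.polyfit(w[:,1],w[:,0],1); e.append(a)
print("edges",e, "area",s)
u=[np.flatnonzero(m.any(0))[i] for i in(0,-1)];print(u)
im=cv2.resize(c["pixels"][90:290,190:530],None,fx=2.3,fy=2.3,interpolation=cv2.INTER_CUBIC);cv2.imwrite("pics/z1.png",im)
# brightness scaled masks
for n,lo,hi,roi,z in [("purple",(125,90,20),(165,255,255),(210,220,250,260),.0275),("yellow",(22,130,40),(35,255,255),(475,225,515,260),.0275),("block",(8,50,60),(25,255,255),(320,220,360,255),.02),("blue",(105,90,10),(130,255,255),(268,225,300,258),.0275),("red",(0,130,40),(8,255,255),(375,225,410,260),.0275)]:
    m,s,ce=blob(c,lo,hi,roi);h=cv2.convexHull(np.argwhere(m)[:,::-1].astype(np.int32));M=cv2.moments(h)
    q=(M["m10"]/M["m00"],M["m01"]/M["m00"]);print(n,s,np.round(q,1),ray(c,q,z).round(4))
E
```

```text
purple [141  95 131]
wax [110  10 157]
blue [110 226  53]
block [ 25  96 154]
red [  1 181 151]
yellow [ 26 207 122]
pink [175  94  98]
plank [ 10 177  72]
table [110  10 159]
terr [  9 173 118]
edges [array([-0.04024545,  0.70895027]), array([-0.04167388,  0.60177485])] area [ 285  130  202   54 6498]
[np.int64(285), np.int64(486)]
purple [219 230  22  20 209] [229.3 239.7] [[0.4471 0.3533]]
yellow [482 232  25  20 232] [494.2 241.6] [[ 0.4242 -0.3274]]
block [328 225  22  22 365] [338.6 235.7] [[0.4507 0.0703]]
blue [275 232  18  18 228] [283.3 240.5] [[0.4414 0.2135]]
red [382 233  21  20 167] [391.9 242.5] [[ 0.4288 -0.0658]]
```

View pics/z1.png

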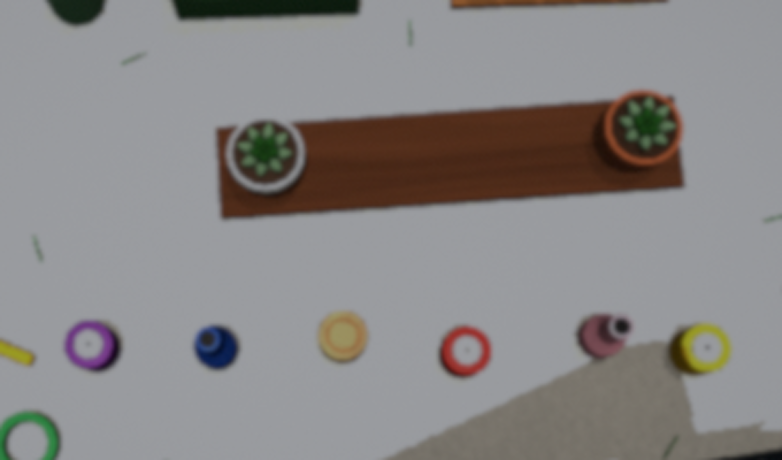

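arm_command(delta_rot=[[0, 0, -67], [0, 0, -67], [0, 0, -67], [0, 0, -67], [0, 0, -67], [0, 0, -67], [0, 0, -67], [0, 0, -67], [0, 0, -67], [0, 0, -67], [0, 0, -67], [0, 0, -67]], delta_pos=[[0.261, -0.157, 0], [0.261, -0.157, 0], [0.261, -0.157, 0], [0.261, -0.157, 0], [0.261, -0.157, 0], [0.261, -0.157, 0], [0.261, -0.157, 0], [0.261, -0.157, 0], [0.261, -0.157, 0], [0.261, -0.157, 0], [0.261, -0.157, 0], [0.261, -0.157, 0]], gripper=[-1, -1, -1, -1, -1, -1, -1, -1, -1, -1, -1, -1])

```text
time: 1.2
position: [0.4239, -0.3276, 0.2225]
tool_rot: [0.707, 0.708, 0.0, -0.0]
ft_force: [-0.2, 0.3, 0.7]
grip_width: 0.0871
grip_force: 0.0
```

```bash
python3 - <<'E'
from h import *
o=status.get_obs();print(o["time"],o["position"],R.from_quat(o["tool_rot"]).as_matrix().round(3).tolist(),o["q"].round(2))
c=cam("wrist");cv2.imwrite("pics/w1.png",c["pixels"])
t=cam("top");k=np.array([(218,128),(222,217),(683,185),(673,97)])/2.3+(190,90)
w=ray(t,k,.012);print(w.round(4),w.mean(0).round(4))
for n,p in dict(white=(266,155),terr=(643,128)).items():print(n,ray(t,np.array(p)/2.3+(190,90),.082).round(4))
E
```

```text
1.2 [ 0.42394647 -0.3276252   0.22249078] [[-0.001, 1.0, -0.0], [1.0, 0.001, 0.0], [0.0, -0.0, -1.0]] [-0.87  0.41  1.66  0.    1.08 -0.87]
[[ 0.7001  0.2086]
 [ 0.5928  0.205 ]
 [ 0.6153 -0.3294]
 [ 0.7216 -0.3266]] [ 0.6574 -0.0606]
white [[0.6463 0.1489]]
terr [[ 0.6646 -0.2686]]
```

View pics/w1.png

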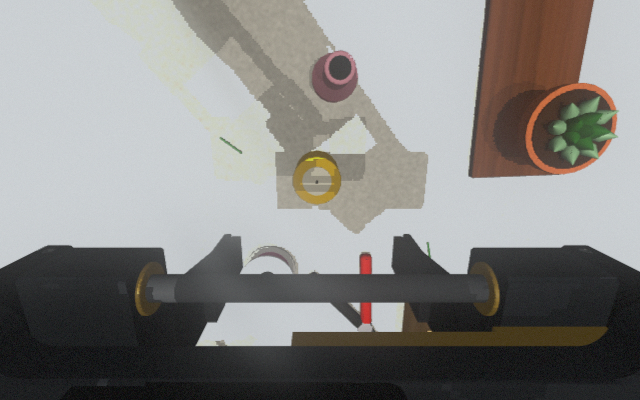

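The wrist view shows the yellow holder's top, a ring centred near (317,181). The terracotta pot is at (571,127) and the pink vase at (336,75).

```bash
python3 - <<'E'
from h import *
c=cam("wrist");o=status.get_obs()["position"]
m,s,ce=blob(c,(18,120,60),(35,255,255),(270,140,370,215));print(s)
p=np.argwhere(m)[:,::-1];p=p[p[:,1]>170]
print(ray(c,(317,181),.055).round(4),ray(c,(571,127),.082).round(4),ray(c,[(293,181),(341,181),(317,205)],.055).round(4),o)
E
```

```text
[ 294  151   47   53 1119]
[[ 0.4239 -0.3253]] [[ 0.6672 -0.266 ]] [[ 0.3976 -0.3253]
 [ 0.4502 -0.3252]
 [ 0.4239 -0.3528]] [ 0.42369693 -0.32803214  0.22247075]
```

arm_command(delta_rot=[[0, 0, 0], [0, 0, 0], [0, 0, 0], [0, 0, 0], [0, 0, 0], [0, 0, 0], [0, 0, 0], [0, 0, 0], [0, 0, 0], [0, 0, 0], [0, 0, 0], [0, 0, 0]], delta_pos=[[0.0025, 0, 0.04], [0.0025, 0, 0.08], [0.0025, 0, 0.12], [0.0025, 0, 0.16], [0.0025, 0, 0.19], [0.0025, 0, 0.204], [0.0025, 0, 0.204], [0.0025, 0, 0.204], [0.0025, 0, 0.204], [0.0025, 0, 0.204], [0.0025, 0, 0.204], [0.0025, 0, 0.204]], gripper=[-1, -1, -1, -1, -1, -1, -1, 1, 1, 1, 1, 1], grip_force=20)

```text
time: 2.35
position: [0.4245, -0.326, 0.0199]
tool_rot: [0.706, 0.708, -0.0, 0.001]
ft_force: [-0.5, -0.1, 0.4]
grip_width: 0.0617
grip_force: 0.0
```

arm_command(delta_rot=[[0, 0, 0], [0, 0, 0], [0, 0, 0], [0, 0, 0], [0, 0, 0], [0, 0, 0], [0, 0, 0], [0, 0, 0], [0, 0, 0], [0, 0, 0]], delta_pos=[[0, 0, 0], [0, 0, 0], [0, 0, 0], [0, 0, 0], [0, 0, -0.02], [0, 0, -0.05], [0, 0, -0.09], [0, 0, -0.13], [0, 0, -0.17], [0, 0, -0.18]], gripper=[1, 1, 1, 1, 1, 1, 1, 1, 1, 1])

```text
time: 3.18
position: [0.4262, -0.3276, 0.2045]
tool_rot: [0.706, 0.708, -0.0, 0.006]
ft_force: [1.0, -0.5, -0.8]
grip_width: 0.0534
grip_force: 20.0
```

arm_command(delta_rot=[[0, 0, 0], [0, 0, 0], [0, 0, 0], [0, 0, 0], [0, 0, 0], [0, 0, 0], [0, 0, 0], [0, 0, 0], [0, 0, 0], [0, 0, 0], [0, 0, 0], [0, 0, 0]], delta_pos=[[0.03, 0.018, 0], [0.065, 0.04, 0], [0.1, 0.061, 0], [0.135, 0.083, 0], [0.17, 0.104, 0], [0.205, 0.126, 0], [0.24, 0.147, 0], [0.275, 0.169, 0], [0.31, 0.19, 0], [0.345, 0.212, 0], [0.371, 0.228, 0], [0.371, 0.228, 0]], gripper=[1, 1, 1, 1, 1, 1, 1, 1, 1, 1, 1, 1])

```text
time: 4.18
position: [0.6532, 0.0523, 0.1972]
tool_rot: [0.704, 0.71, 0.002, -0.0]
ft_force: [0.9, -0.6, -0.5]
grip_width: 0.0534
grip_force: 20.0
```

```bash
python3 - <<'E'
from h import *
c=cam("wrist");cv2.imwrite("pics/w2.png",c["pixels"]);o=status.get_obs();print(o["position"],o["grip_width"])
E
```

```text
[0.65136412 0.04951459 0.19696299] 0.053362472442697824
```

View pics/w2.png

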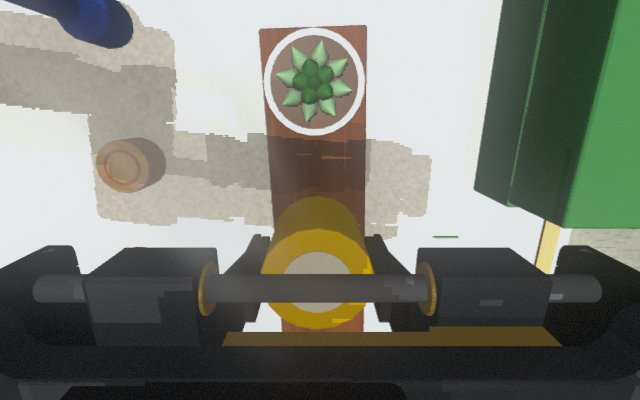

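The holder is held straight over the plank. The white pot's rim is centred at (314,81), the block's top at (122,166), and the blue vase is partly seen at top left.

```bash
python3 - <<'E'
from h import *
c=cam("wrist");o=status.get_obs();print(o["position"],R.from_quat(o["tool_rot"]).as_matrix().round(3).tolist())
print("pot",ray(c,(314,81),.082).round(4),"block",ray(c,(122,166),.04).round(4),"plank edges",ray(c,[(265,140),(366,140),(272,200),(366,200)],.012).round(4))
E
```

```text
[0.65030635 0.04768694 0.19691612] [[-0.005, 1.0, -0.003], [1.0, 0.005, -0.0], [-0.0, -0.003, -1.0]]
pot [[0.6481 0.1503]] block [[0.4469 0.0693]] plank edges [[0.5932 0.0946]
 [0.7054 0.0954]
 [0.5986 0.0251]
 [0.7091 0.026 ]]
```

arm_command(delta_rot=[[0, 0, 0], [0, 0, 0], [0, 0, 0], [0, 0, 0], [0, 0, 0], [0, 0, 0], [0, 0, 0], [0, 0, 0], [0, 0, 0], [0, 0, 0], [0, 0, 0], [0, 0, 0]], delta_pos=[[0, 0, 0.03], [0, 0, 0.065], [0, 0, 0.1], [0, 0, 0.13], [0, 0, 0.15], [0, 0, 0.16], [0, 0, 0.164], [0, 0, 0.166], [0, 0, 0.166], [0, 0, 0.166], [0, 0, 0.166], [0, 0, 0.166]], gripper=[1, 1, 1, 1, 1, 1, 1, 1, 1, 1, 1, 1])

```text
time: 5.28
position: [0.6519, 0.0462, 0.034]
tool_rot: [0.706, 0.708, 0.001, 0.001]
ft_force: [0.4, 0.3, -0.4]
grip_width: 0.0535
grip_force: 20.0
```

arm_command(delta_rot=[[0, 0, 0], [0, 0, 0], [0, 0, 0], [0, 0, 0]], delta_pos=[[0, 0, 0], [0, 0, 0.001], [0, 0, 0.001], [0, 0, 0.001]], gripper=[1, 1, 1, 1])

```text
time: 5.62
position: [0.651, 0.0463, 0.0316]
tool_rot: [0.706, 0.708, -0.0, -0.0]
ft_force: [-0.5, -0.1, -2.5]
grip_width: 0.0537
grip_force: 20.0
```

arm_command(delta_rot=[[0, 0, 0], [0, 0, 0], [0, 0, 0], [0, 0, 0], [0, 0, 0], [0, 0, 0], [0, 0, 0], [0, 0, 0], [0, 0, 0], [0, 0, 0], [0, 0, 0], [0, 0, 0]], delta_pos=[[0, 0, 0], [0, 0, 0], [0, 0, 0], [0, 0, 0], [0, 0, 0], [0, 0, 0], [0, 0, -0.03], [0, 0, -0.07], [0, 0, -0.11], [0, 0, -0.15], [0, 0, -0.17], [0, 0, -0.17]], gripper=[-1, -1, -1, -1, -1, -1, -1, -1, -1, -1, -1, -1])

```text
time: 6.62
position: [0.6549, 0.046, 0.2084]
tool_rot: [0.706, 0.708, 0.004, 0.005]
ft_force: [0.7, -0.6, 1.2]
grip_width: 0.0869
grip_force: 0.0
```

arm_command(delta_rot=[[0, 0, 0], [0, 0, 0], [0, 0, 0], [0, 0, 0], [0, 0, 0], [0, 0, 0], [0, 0, 0], [0, 0, 0]], delta_pos=[[0.004, -0.035, 0], [0.009, -0.075, 0], [0.013, -0.115, 0], [0.018, -0.155, 0], [0.022, -0.19, 0], [0.024, -0.204, 0], [0.024, -0.204, 0], [0.024, -0.204, 0]], gripper=[-1, -1, -1, -1, -1, -1, -1, -1])

```text
time: 7.28
position: [0.4468, 0.0699, 0.2013]
tool_rot: [0.706, 0.708, 0.0, 0.0]
ft_force: [0.4, 1.1, -0.4]
grip_width: 0.0869
grip_force: 0.0
```

```bash
python3 - <<'E'
from h import *
c=cam("wrist");cv2.imwrite("pics/w3.png",c["pixels"]);o=status.get_obs();print(o["position"],o["grip_width"])
t=cam("top");m,s,ce=blob(t,(22,130,40),(35,255,255),(320,120,400,200));print("yellow",ce,ray(t,ce,.0395))
E
```

```text
[0.4483565  0.0695805  0.20154621] 0.08711047888273184
yellow [345.40892193 158.04832714] [[0.6530848  0.04656604]]
```

View pics/w3.png

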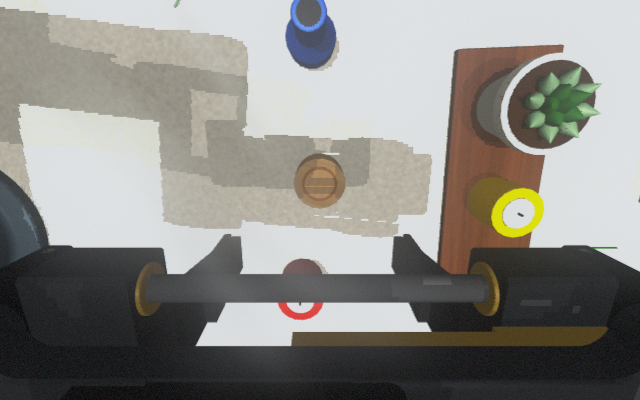

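The yellow holder stands on the plank at (517,212). The block's ring is centred near (320,183), the blue vase's neck at (309,12) and the red holder at (300,303).

```bash
python3 - <<'E'
from h import *
c=cam("wrist");o=status.get_obs();print(o["position"])
print("block",ray(c,[(320,183),(296,183),(345,183),(320,208)],.04).round(4),"yellow",ray(c,(517.5,212),.067).round(4),"vase",ray(c,(309,12),.12).round(4))
E
```

```text
[0.44907218 0.06942535 0.2015241 ]
block [[0.4527 0.0713]
 [0.4268 0.0712]
 [0.4797 0.0713]
 [0.4529 0.043 ]] yellow [[0.6537 0.0476]] vase [[0.4434 0.2125]]
```

arm_command(delta_rot=[[0, 0, 0], [0, 0, 0], [0, 0, 0], [0, 0, 0], [0, 0, 0], [0, 0, 0], [0, 0, 0], [0, 0, 0], [0, 0, 0], [0, 0, 0], [0, 0, 0], [0, 0, 0]], delta_pos=[[0.0015, 0.0035, 0.04], [0.0015, 0.0035, 0.08], [0.0015, 0.0035, 0.12], [0.0015, 0.0035, 0.16], [0.0015, 0.0035, 0.18], [0.0015, 0.0035, 0.188], [0.0015, 0.0035, 0.188], [0.0015, 0.0035, 0.188], [0.0015, 0.0035, 0.188], [0.0015, 0.0035, 0.188], [0.0015, 0.0035, 0.188], [0.0015, 0.0035, 0.188]], gripper=[-1, -1, -1, -1, -1, -1, 1, 1, 1, 1, 1, 1], grip_force=15)

```text
time: 8.43
position: [0.451, 0.0713, 0.0147]
tool_rot: [0.706, 0.708, 0.001, 0.001]
ft_force: [-0.1, -0.1, 5.0]
grip_width: 0.056
grip_force: 15.0
```

arm_command(delta_rot=[[0, 0, 0], [0, 0, 0], [0, 0, 0], [0, 0, 0], [0, 0, 0], [0, 0, 0], [0, 0, 0], [0, 0, 0], [0, 0, 0], [0, 0, 0]], delta_pos=[[0, 0, 0], [0, 0, 0], [0, 0, 0], [0, 0, -0.02], [0, 0, -0.05], [0, 0, -0.09], [0, 0, -0.13], [0, 0, -0.16], [0, 0, -0.16], [0, 0, -0.16]], gripper=[1, 1, 1, 1, 1, 1, 1, 1, 1, 1])

```text
time: 9.27
position: [0.4515, 0.0713, 0.1755]
tool_rot: [0.706, 0.708, 0.002, 0.002]
ft_force: [-0.0, 0.9, -0.4]
grip_width: 0.0555
grip_force: 15.0
```

arm_command(delta_rot=[[0, 0, 0], [0, 0, 0], [0, 0, 0], [0, 0, 0], [0, 0, 0], [0, 0, 0], [0, 0, 0], [0, 0, 0], [0, 0, 0], [0, 0, 0]], delta_pos=[[-0.016, 0.025, 0], [-0.036, 0.055, 0], [-0.057, 0.09, 0], [-0.08, 0.125, 0], [-0.1, 0.157, 0], [-0.12, 0.188, 0], [-0.1305, 0.205, 0], [-0.1305, 0.205, 0], [-0.1305, 0.205, 0], [-0.1305, 0.205, 0]], gripper=[1, 1, 1, 1, 1, 1, 1, 1, 1, 1])

```text
time: 10.1
position: [0.6534, -0.0579, 0.171]
tool_rot: [0.706, 0.708, -0.001, -0.003]
ft_force: [-0.8, 0.6, 0.0]
grip_width: 0.0558
grip_force: 15.0
```

```bash
python3 - <<'E'
from h import *
c=cam("wrist");o=status.get_obs();print(o["position"],o["grip_width"])
E
```

```text
[ 0.6534706  -0.05762589  0.17161145] 0.05562213921956895
```

arm_command(delta_rot=[[0, 0, 0], [0, 0, 0], [0, 0, 0], [0, 0, 0], [0, 0, 0], [0, 0, 0], [0, 0, 0], [0, 0, 0], [0, 0, 0], [0, 0, 0], [0, 0, 0], [0, 0, 0]], delta_pos=[[-0.002, 0.003, 0.03], [-0.002, 0.003, 0.065], [-0.002, 0.003, 0.1], [-0.002, 0.003, 0.125], [-0.002, 0.003, 0.136], [-0.002, 0.003, 0.141], [-0.002, 0.003, 0.143], [-0.002, 0.003, 0.145], [-0.002, 0.003, 0.146], [-0.002, 0.003, 0.146], [-0.002, 0.003, 0.146], [-0.002, 0.003, 0.146]], gripper=[1, 1, 1, 1, 1, 1, 1, 1, 1, 1, 1, 1])

```text
time: 11.15
position: [0.6594, -0.0609, 0.0286]
tool_rot: [0.706, 0.708, 0.0, 0.001]
ft_force: [0.6, -0.4, 0.1]
grip_width: 0.056
grip_force: 15.0
```

arm_command(delta_rot=[[0, 0, 0], [0, 0, 0], [0, 0, 0], [0, 0, 0], [0, 0, 0]], delta_pos=[[0, -0.002, 0.0005], [0, -0.002, 0.0015], [0, -0.002, 0.0015], [0, -0.002, 0.0015], [0, -0.002, 0.0015]], gripper=[1, 1, 1, 1, 1])

```text
time: 11.57
position: [0.6566, -0.0608, 0.0268]
tool_rot: [0.706, 0.708, -0.0, -0.0]
ft_force: [-2.9, 0.5, 5.5]
grip_width: 0.0554
grip_force: 15.0
```

Contact. Release, rise, and move to above the blue vase.

arm_command(delta_rot=[[0, 0, 0], [0, 0, 0], [0, 0, 0], [0, 0, 0], [0, 0, 0], [0, 0, 0], [0, 0, 0], [0, 0, 0], [0, 0, 0], [0, 0, 0], [0, 0, 0], [0, 0, 0]], delta_pos=[[0, 0, 0], [0, 0, 0], [0, 0, 0], [0, 0, 0], [0, 0, 0], [0, 0, 0], [0, 0, -0.03], [0, 0, -0.07], [0, 0, -0.11], [0, 0, -0.15], [0, 0, -0.19], [0, 0, -0.21]], gripper=[-1, -1, -1, -1, -1, -1, -1, -1, -1, -1, -1, -1])

```text
time: 12.57
position: [0.6591, -0.0612, 0.242]
tool_rot: [0.706, 0.708, 0.002, 0.004]
ft_force: [0.5, -0.3, 1.1]
grip_width: 0.0871
grip_force: 0.0
```

arm_command(delta_rot=[[0, 0, 0], [0, 0, 0], [0, 0, 0], [0, 0, 0], [0, 0, 0], [0, 0, 0], [0, 0, 0], [0, 0, 0], [0, 0, 0], [0, 0, 0], [0, 0, 0], [0, 0, 0]], delta_pos=[[0.02, -0.035, 0], [0.05, -0.06, 0], [0.08, -0.085, 0], [0.11, -0.11, 0], [0.14, -0.135, 0], [0.17, -0.16, 0], [0.2, -0.183, 0], [0.23, -0.2, 0], [0.26, -0.209, 0], [0.272, -0.213, 0], [0.272, -0.213, 0], [0.272, -0.213, 0]], gripper=[-1, -1, -1, -1, -1, -1, -1, -1, -1, -1, -1, -1])

```text
time: 13.57
position: [0.4429, 0.2111, 0.2362]
tool_rot: [0.705, 0.709, -0.0, 0.0]
ft_force: [-0.1, -0.4, 0.2]
grip_width: 0.0871
grip_force: 0.0
```

```bash
python3 - <<'E'
from h import *
c=cam("wrist");cv2.imwrite("pics/w4.png",c["pixels"]);o=status.get_obs();print(o["position"],o["grip_width"])
t=cam("top");m,s,ce=blob(t,(8,50,100),(28,170,255),(340,120,440,190));print("block",s,ce,ray(t,ce,.045))
E
```

```text
[0.44338269 0.21048399 0.23609739] 0.08725533435125767
block [376 144  23  22 386] [387.01813472 154.03367876] [[ 0.65918924 -0.06250877]]
```

View pics/w4.png

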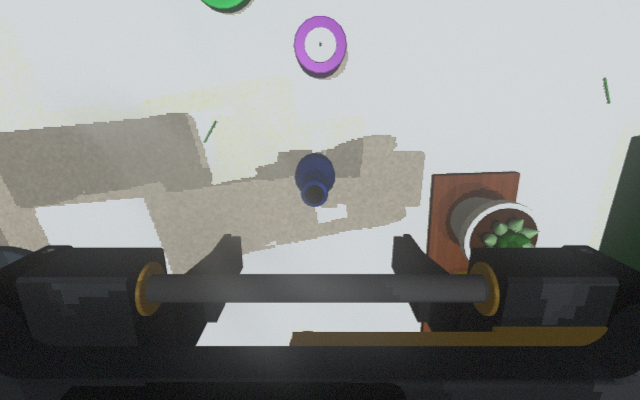

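The vase's mouth is at (314,194) and the purple holder's top at (320,44).

```bash
python3 - <<'E'
from h import *
c=cam("wrist");o=status.get_obs();print(o["position"])
print("vase",ray(c,[(314,194)],.12).round(4),"purple",ray(c,(320,44),.055).round(4))
E
```

```text
[0.44374445 0.20984913 0.23601662]
vase [[0.441  0.2119]] purple [[0.4466 0.3513]]
```

arm_command(delta_rot=[[0, 0, 0], [0, 0, 0], [0, 0, 0], [0, 0, 0], [0, 0, 0], [0, 0, 0], [0, 0, 0], [0, 0, 0], [0, 0, 0], [0, 0, 0], [0, 0, 0], [0, 0, 0]], delta_pos=[[0.002, -0.0025, 0.03], [0.002, -0.0025, 0.065], [0.002, -0.0025, 0.1], [0.002, -0.0025, 0.13], [0.002, -0.0025, 0.15], [0.002, -0.0025, 0.16], [0.002, -0.0025, 0.16], [0.002, -0.0025, 0.16], [0.002, -0.0025, 0.16], [0.002, -0.0025, 0.16], [0.002, -0.0025, 0.16], [0.002, -0.0025, 0.16]], gripper=[-0.4, -0.4, -0.4, -0.4, -0.4, -0.4, -0.4, 1, 1, 1, 1, 1], grip_force=20)

```text
time: 14.72
position: [0.4413, 0.213, 0.0771]
tool_rot: [0.706, 0.708, 0.001, 0.001]
ft_force: [0.2, -0.0, -0.6]
grip_width: 0.0353
grip_force: 0.0
```

arm_command(delta_rot=[[0, 0, 0], [0, 0, 0], [0, 0, 0], [0, 0, 0], [0, 0, 0]], delta_pos=[[0, 0, 0], [0, 0, 0], [0, 0, 0], [0, 0, 0], [0, 0, 0]], gripper=[1, 1, 1, 1, 1])

```text
time: 15.13
position: [0.4407, 0.2129, 0.0766]
tool_rot: [0.706, 0.708, 0.0, 0.0]
ft_force: [-0.6, 1.1, 5.6]
grip_width: 0.0255
grip_force: 20.0
```

arm_command(delta_rot=[[0, 0, 0], [0, 0, 0], [0, 0, 0], [0, 0, 0], [0, 0, 0], [0, 0, 0]], delta_pos=[[0, 0, -0.02], [0, 0, -0.05], [0, 0, -0.085], [0, 0, -0.12], [0, 0, -0.14], [0, 0, -0.14]], gripper=[1, 1, 1, 1, 1, 1])

```text
time: 15.63
position: [0.4435, 0.2136, 0.2202]
tool_rot: [0.706, 0.708, 0.004, 0.003]
ft_force: [1.4, 0.0, -1.5]
grip_width: 0.0253
grip_force: 20.0
```

arm_command(delta_rot=[[0, 0, 0], [0, 0, 0], [0, 0, 0], [0, 0, 0], [0, 0, 0], [0, 0, 0], [0, 0, 0], [0, 0, 0], [0, 0, 0], [0, 0, 0], [0, 0, 0], [0, 0, 0]], delta_pos=[[-0.025, 0.015, 0], [-0.06, 0.035, 0], [-0.095, 0.054, 0], [-0.13, 0.074, 0], [-0.165, 0.094, 0], [-0.2, 0.113, 0], [-0.235, 0.133, 0], [-0.27, 0.153, 0], [-0.305, 0.173, 0], [-0.335, 0.19, 0], [-0.353, 0.2, 0], [-0.353, 0.2, 0]], gripper=[1, 1, 1, 1, 1, 1, 1, 1, 1, 1, 1, 1])

```text
time: 16.63
position: [0.6431, -0.1449, 0.2135]
tool_rot: [0.708, 0.706, -0.001, 0.001]
ft_force: [1.6, 0.6, -1.2]
grip_width: 0.0258
grip_force: 20.0
```

```bash
python3 - <<'E'
from h import *
for i in range(4): c=cam("wrist")
cv2.imwrite("pics/w5.png",c["pixels"]);o=status.get_obs();print(o["position"],o["grip_width"])
E
```

```text
[ 0.63996298 -0.13838188  0.21439809] 0.025795828976363858
```

View pics/w5.png

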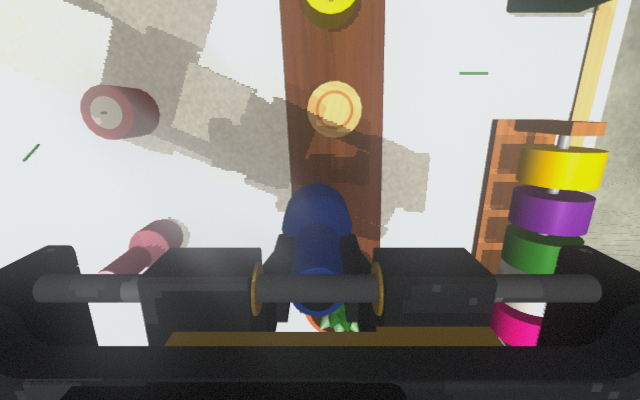

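The block's ring is at (335,108) on the plank, with the vase held upright and the yellow holder beyond at (330,5).

```bash
python3 - <<'E'
from h import *
c=cam("wrist");o=status.get_obs();print(o["position"],R.from_quat(o["tool_rot"]).as_matrix().round(3).tolist())
print("block",ray(c,[(335,108)],.052).round(4))
m,s,ce=blob(c,(8,50,150),(30,200,255),(300,70,370,145));print(s,ce,ray(c,(s[0]+s[2]/2,ce[1]),.048))
# plank edges near block
print(ray(c,[(284,60),(383,60),(292,170),(381,170)],.012).round(4))
# vase blob (body) column centre
m,s,ce=blob(c,(100,120,20),(130,255,255),(270,170,360,330));print(s)
E
```

```text
[ 0.64019903 -0.13813208  0.21493355] [[-0.004, 1.0, -0.003], [1.0, 0.004, 0.001], [0.001, -0.003, -1.0]]
block [[ 0.6575 -0.0587]]
[ 307   81   56   52 2106] [336.02089269 106.01092118] [[ 0.65765228 -0.05675313]]
[[ 0.6031 -0.0085]
 [ 0.7108 -0.0083]
 [ 0.6094 -0.1298]
 [ 0.7161 -0.1294]]
[314 196  37  42 839]
```

arm_command(delta_rot=[[0, 0, 0], [0, 0, 0], [0, 0, 0], [0, 0, 0], [0, 0, 0], [0, 0, 0], [0, 0, 0], [0, 0, 0], [0, 0, 0], [0, 0, 0], [0, 0, 0], [0, 0, 0]], delta_pos=[[0.03, 0.007, 0], [0.06, 0.014, 0], [0.079, 0.0175, 0], [0.079, 0.0175, 0.01], [0.079, 0.0175, 0.03], [0.079, 0.0175, 0.05], [0.079, 0.0175, 0.066], [0.079, 0.0175, 0.076], [0.079, 0.0175, 0.08], [0.079, 0.0175, 0.08], [0.079, 0.0175, 0.08], [0.079, 0.0175, 0.08]], gripper=[1, 1, 1, 1, 1, 1, 1, 1, 1, 1, 1, 1])

```text
time: 17.88
position: [0.6596, -0.061, 0.1373]
tool_rot: [0.706, 0.708, 0.001, 0.001]
ft_force: [0.7, 0.0, -1.5]
grip_width: 0.0255
grip_force: 20.0
```

```bash
python3 - <<'E'
from h import *
for i in range(3): c=cam("side")
cv2.imwrite("pics/s2.png",cv2.resize(c["pixels"][100:250,220:420],None,fx=4,fy=4,interpolation=cv2.INTER_CUBIC));o=status.get_obs();print(o["position"],o["grip_width"],o["ft_force"])
E
```

```text
[ 0.65942427 -0.06095412  0.1371523 ] 0.025560660112036452 [-0.00571397  0.46798339 -2.73222101]
```

View pics/s2.png

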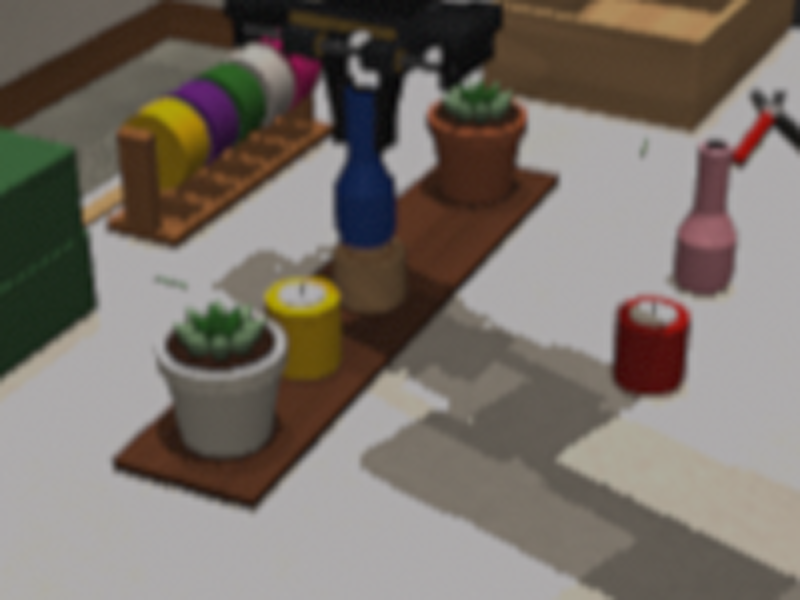

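The vase is upright, just above the block, and the row looks right.

arm_command(delta_rot=[[0, 0, 0], [0, 0, 0], [0, 0, 0], [0, 0, 0], [0, 0, 0], [0, 0, 0], [0, 0, 0], [0, 0, 0], [0, 0, 0]], delta_pos=[[0.002, -0.002, 0.002], [0.002, -0.002, 0.004], [0.002, -0.002, 0.006], [0.002, -0.002, 0.007], [0.002, -0.002, 0.0075], [0.002, -0.002, 0.008], [0.002, -0.002, 0.0085], [0.002, -0.002, 0.0085], [0.002, -0.002, 0.0085]], gripper=[1, 1, 1, 1, 1, 1, 1, 1, 1])

```text
time: 18.78
position: [0.6568, -0.0587, 0.1287]
tool_rot: [0.706, 0.708, 0.0, 0.0]
ft_force: [-2.2, 0.1, 5.7]
grip_width: 0.0251
grip_force: 20.0
```

arm_command(delta_rot=[[0, 0, 0], [0, 0, 0], [0, 0, 0], [0, 0, 0], [0, 0, 0], [0, 0, 0], [0, 0, 0], [0, 0, 0], [0, 0, 0], [0, 0, 0], [0, 0, 0]], delta_pos=[[0, 0, 0], [0, 0, 0], [0, 0, 0], [0, 0, 0], [0, 0, 0], [0, 0, -0.02], [0, 0, -0.05], [0, 0, -0.085], [0, 0, -0.12], [0, 0, -0.13], [0, 0, -0.13]], gripper=[-1, -1, -1, -1, -1, -1, -1, -1, -1, -1, -1])

```text
time: 19.7
position: [0.6592, -0.0593, 0.2618]
tool_rot: [0.706, 0.708, 0.002, 0.004]
ft_force: [1.5, -0.5, 0.8]
grip_width: 0.085
grip_force: 0.0
```

arm_command(delta_rot=[[0, 0, 0], [0, 0, 0], [0, 0, 0], [0, 0, 0], [0, 0, 0], [0, 0, 0], [0, 0, 0], [0, 0, 0], [0, 0, 0], [0, 0, 0], [0, 0, 0], [0, 0, 0]], delta_pos=[[0.02, -0.03, 0], [0.05, -0.055, 0], [0.085, -0.075, 0], [0.12, -0.095, 0], [0.155, -0.115, 0], [0.19, -0.135, 0], [0.225, -0.155, 0], [0.26, -0.17, 0], [0.295, -0.18, 0], [0.33, -0.19, 0], [0.365, -0.2, 0], [0.4, -0.21, 0]], gripper=[-1, -1, -1, -1, -1, -1, -1, -1, -1, -1, -1, -1])

```text
time: 20.7
position: [0.4438, 0.3418, 0.2553]
tool_rot: [0.706, 0.708, -0.002, -0.001]
ft_force: [-0.7, 1.0, 0.5]
grip_width: 0.0871
grip_force: 0.0
```

arm_command(delta_rot=[[0, 0, 0], [0, 0, 0], [0, 0, 0], [0, 0, 0], [0, 0, 0]], delta_pos=[[0.01, 0, 0.03], [0.01, 0, 0.04], [0.01, 0, 0.04], [0.01, 0, 0.04], [0.01, 0, 0.04]], gripper=[-1, -1, -1, -1, -1])

```text
time: 21.12
position: [0.4462, 0.3497, 0.2174]
tool_rot: [0.707, 0.707, -0.0, 0.0]
ft_force: [0.6, -0.3, 0.0]
grip_width: 0.0872
grip_force: 0.0
```

```bash
python3 - <<'E'
from h import *
c=cam("wrist");o=status.get_obs();print(o["position"],R.from_quat(o["tool_rot"]).as_matrix().round(3).tolist())
m,s,ce=blob(c,(125,60,30),(165,255,255),(200,60,420,240));h=cv2.convexHull(np.argwhere(m)[:,::-1].astype(np.int32))
print(s,ce,cv2.fitEllipse(h)[0]);x,y,w,hh,a=s
print(ray(c,(x+w/2,y+hh-w/2),.055))
cv2.imwrite("pics/w6.png",c["pixels"])
E
```

```text
[0.44665894 0.34983271 0.21802059] [[-0.001, 1.0, 0.001], [1.0, 0.001, 0.0], [0.0, 0.001, -1.0]]
[297 158  44  48 891] [319.98092031 180.14478114] (316.6266784667969, 181.3905487060547)
[[0.44849399 0.3501558 ]]
```

View pics/w6.png

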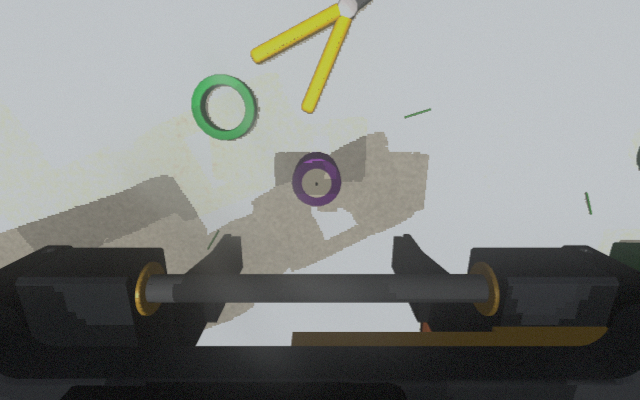

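The purple holder's wick is at (317,183), almost exactly under the tool, and the snips' handles at (308,110) are clear of the fingers.

arm_command(delta_rot=[[0, 0, 0], [0, 0, 0], [0, 0, 0], [0, 0, 0], [0, 0, 0], [0, 0, 0], [0, 0, 0], [0, 0, 0], [0, 0, 0], [0, 0, 0], [0, 0, 0], [0, 0, 0]], delta_pos=[[0.0015, 0, 0.04], [0.0015, 0, 0.08], [0.0015, 0, 0.12], [0.0015, 0, 0.16], [0.0015, 0, 0.19], [0.0015, 0, 0.199], [0.0015, 0, 0.199], [0.0015, 0, 0.199], [0.0015, 0, 0.199], [0.0015, 0, 0.199], [0.0015, 0, 0.199], [0.0015, 0, 0.199]], gripper=[-1, -1, -1, -1, -1, -1, 1, 1, 1, 1, 1, 1], grip_force=20)

```text
time: 22.17
position: [0.4465, 0.3527, 0.0201]
tool_rot: [0.706, 0.708, 0.001, 0.0]
ft_force: [-0.7, 0.3, 0.7]
grip_width: 0.0551
grip_force: 0.5
```

arm_command(delta_rot=[[0, 0, 0], [0, 0, 0], [0, 0, 0], [0, 0, 0]], delta_pos=[[0, 0, 0], [0, 0, 0], [0, 0, 0], [0, 0, 0]], gripper=[1, 1, 1, 1])

```text
time: 22.5
position: [0.4463, 0.3527, 0.02]
tool_rot: [0.706, 0.708, 0.001, 0.0]
ft_force: [-1.5, -0.4, 7.7]
grip_width: 0.0537
grip_force: 20.0
```

arm_command(delta_rot=[[0, 0, 0], [0, 0, 0], [0, 0, 0], [0, 0, 0], [0, 0, 0], [0, 0, 0], [0, 0, 0], [0, 0, 0]], delta_pos=[[0, 0, -0.02], [0, 0, -0.05], [0, 0, -0.09], [0, 0, -0.13], [0, 0, -0.17], [0, 0, -0.19], [0, 0, -0.19], [0, 0, -0.19]], gripper=[1, 1, 1, 1, 1, 1, 1, 1])

```text
time: 23.17
position: [0.446, 0.3525, 0.2098]
tool_rot: [0.706, 0.708, 0.001, 0.0]
ft_force: [0.1, -0.6, -2.0]
grip_width: 0.0538
grip_force: 20.0
```

arm_command(delta_rot=[[0, 0, 0], [0, 0, 0], [0, 0, 0], [0, 0, 0], [0, 0, 0], [0, 0, 0], [0, 0, 0], [0, 0, 0], [0, 0, 0], [0, 0, 0], [0, 0, 0], [0, 0, 0]], delta_pos=[[-0.025, 0.004, 0], [-0.06, 0.008, 0], [-0.1, 0.012, 0], [-0.14, 0.016, 0], [-0.18, 0.02, 0], [-0.22, 0.024, 0], [-0.26, 0.028, 0], [-0.3, 0.032, 0], [-0.34, 0.036, 0], [-0.38, 0.04, 0], [-0.42, 0.045, 0], [-0.45, 0.05, 0]], gripper=[1, 1, 1, 1, 1, 1, 1, 1, 1, 1, 1, 1])

```text
time: 24.17
position: [0.4952, -0.1001, 0.2062]
tool_rot: [0.707, 0.707, -0.001, -0.002]
ft_force: [0.2, -0.1, -2.2]
grip_width: 0.0535
grip_force: 20.0
```

arm_command(delta_rot=[[0, 0, 0], [0, 0, 0], [0, 0, 0], [0, 0, 0], [0, 0, 0], [0, 0, 0], [0, 0, 0], [0, 0, 0], [0, 0, 0]], delta_pos=[[-0.035, 0.01, 0], [-0.067, 0.03, 0], [-0.067, 0.06, 0], [-0.067, 0.095, 0], [-0.067, 0.13, 0], [-0.067, 0.155, 0], [-0.067, 0.165, 0], [-0.067, 0.165, 0], [-0.067, 0.165, 0]], gripper=[1, 1, 1, 1, 1, 1, 1, 1, 1])

```text
time: 24.92
position: [0.6603, -0.1634, 0.2052]
tool_rot: [0.706, 0.708, -0.001, -0.003]
ft_force: [-1.0, 0.4, -1.6]
grip_width: 0.0534
grip_force: 20.0
```

```bash
python3 - <<'E'
from h import *
for i in range(4): c=cam("wrist")
cv2.imwrite("pics/w7.png",c["pixels"]);o=status.get_obs();print(o["position"],o["grip_width"])
E
```

```text
[ 0.66045515 -0.16397338  0.20783692] 0.053451894974002136
```

View pics/w7.png

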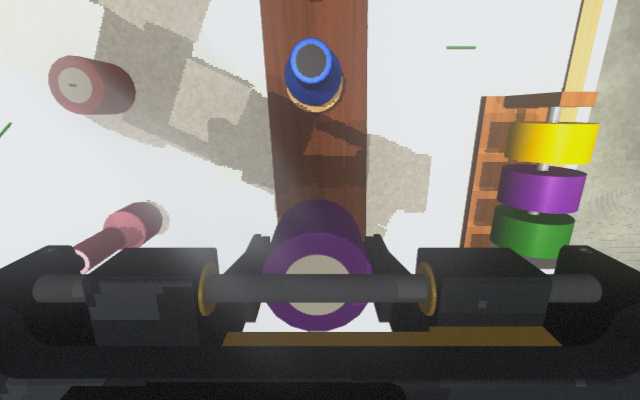

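The vase stands on the block, with its mouth at (312,62) and the block's rim showing around its foot. The wrist camera would come down close to the vase, so I turn the tool 40° before lowering.

arm_command(delta_rot=[[0, 0, 7], [0, 0, 14], [0, 0, 21], [0, 0, 28], [0, 0, 35], [0, 0, 40], [0, 0, 40], [0, 0, 40], [0, 0, 40]], delta_pos=[[0, 0, 0], [0, 0, 0], [0, 0, 0], [0, 0, 0], [0, 0, 0], [0, 0, 0], [0, 0, 0], [0, 0, 0], [0, 0, 0]], gripper=[1, 1, 1, 1, 1, 1, 1, 1, 1])

```text
time: 25.87
position: [0.6616, -0.1642, 0.2088]
tool_rot: [0.905, 0.424, -0.0, -0.0]
ft_force: [-0.1, 0.1, -1.5]
grip_width: 0.0531
grip_force: 20.0
```

arm_command(delta_rot=[[0, 0, 0], [0, 0, 0], [0, 0, 0], [0, 0, 0], [0, 0, 0], [0, 0, 0], [0, 0, 0], [0, 0, 0], [0, 0, 0], [0, 0, 0], [0, 0, 0], [0, 0, 0]], delta_pos=[[0, 0, 0.03], [0, 0, 0.065], [0, 0, 0.1], [0, 0, 0.13], [0, 0, 0.15], [0, 0, 0.162], [0, 0, 0.168], [0, 0, 0.172], [0, 0, 0.174], [0, 0, 0.174], [0, 0, 0.174], [0, 0, 0.174]], gripper=[1, 1, 1, 1, 1, 1, 1, 1, 1, 1, 1, 1])

```text
time: 26.87
position: [0.6629, -0.1645, 0.036]
tool_rot: [0.906, 0.424, 0.001, 0.001]
ft_force: [-0.1, 0.2, -1.8]
grip_width: 0.0531
grip_force: 20.0
```

arm_command(delta_rot=[[0, 0, 0], [0, 0, 0], [0, 0, 0], [0, 0, 0], [0, 0, 0], [0, 0, 0], [0, 0, 0]], delta_pos=[[0, 0, 0.001], [0, 0, 0.002], [0, 0, 0.003], [0, 0, 0.0035], [0, 0, 0.004], [0, 0, 0.004], [0, 0, 0.004]], gripper=[1, 1, 1, 1, 1, 1, 1])

```text
time: 27.45
position: [0.6622, -0.1643, 0.032]
tool_rot: [0.906, 0.424, 0.0, 0.0]
ft_force: [-2.8, 0.6, 6.2]
grip_width: 0.0539
grip_force: 20.0
```

Contact at the expected height. Release and rise, then back away towards the front.

arm_command(delta_rot=[[0, 0, 0], [0, 0, 0], [0, 0, 0], [0, 0, 0], [0, 0, 0], [0, 0, 0], [0, 0, 0], [0, 0, 0], [0, 0, 0], [0, 0, 0], [0, 0, 0], [0, 0, 0]], delta_pos=[[0, 0, 0], [0, 0, 0], [0, 0, 0], [0, 0, 0], [0, 0, 0], [0, 0, 0], [0, 0, -0.03], [0, 0, -0.07], [0, 0, -0.11], [0, 0, -0.15], [0, 0, -0.19], [0, 0, -0.21]], gripper=[-1, -1, -1, -1, -1, -1, -1, -1, -1, -1, -1, -1])

```text
time: 28.45
position: [0.6643, -0.165, 0.2467]
tool_rot: [0.906, 0.424, 0.003, 0.003]
ft_force: [0.5, -0.5, -0.1]
grip_width: 0.0868
grip_force: 0.0
```

arm_command(delta_rot=[[0, 0, 0], [0, 0, 0], [0, 0, 0], [0, 0, 0], [0, 0, 0], [0, 0, 0], [0, 0, 0], [0, 0, 0]], delta_pos=[[-0.02, -0.025, 0], [-0.045, -0.05, 0], [-0.07, -0.08, 0], [-0.095, -0.11, 0], [-0.12, -0.14, 0], [-0.13, -0.15, 0], [-0.13, -0.15, 0], [-0.13, -0.15, 0]], gripper=[-1, -1, -1, -1, -1, -1, -1, -1])

```text
time: 29.12
position: [0.4636, -0.1682, 0.2411]
tool_rot: [0.906, 0.423, 0.001, 0.001]
ft_force: [0.8, 0.4, 0.1]
grip_width: 0.0872
grip_force: 0.0
```

```bash
python3 - <<'E'
from h import *
for i in range(4): c=cam("top")
s=cam("side")
print(status.get_obs()["position"])
for n,lo,hi,roi,z in [("purple",(125,90,20),(165,255,255),(390,120,455,190),.0395),("yellow",(22,130,40),(35,255,255),(320,120,380,190),.0395),("red",(0,130,40),(8,255,255),(375,225,410,260),.0275)]:
    try:
        m,st,ce=blob(c,lo,hi,roi);print(n,ce,ray(c,ce,z).round(4))
    except Exception as e: print(n,e)
a=cv2.resize(c["pixels"][110:270,260:500],(800,533),interpolation=cv2.INTER_CUBIC)
cv2.imwrite("pics/t3.png",a)
cv2.imwrite("pics/s3.png",cv2.resize(s["pixels"][100:250,220:420],None,fx=4,fy=4,interpolation=cv2.INTER_CUBIC))
E
```

```text
[ 0.46490109 -0.16809914  0.24045443]
purple [426.22829582 152.54662379] [[ 0.6617 -0.1661]]
yellow [345.46415094 157.91698113] [[0.6534 0.0464]]
red [391.22404372 243.32786885] [[ 0.4267 -0.0641]]
```

View pics/t3.png

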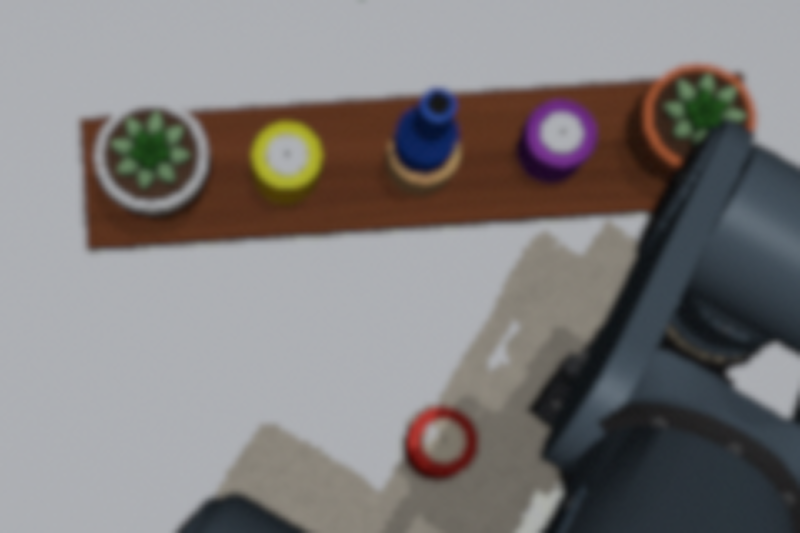

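View pics/s3.png

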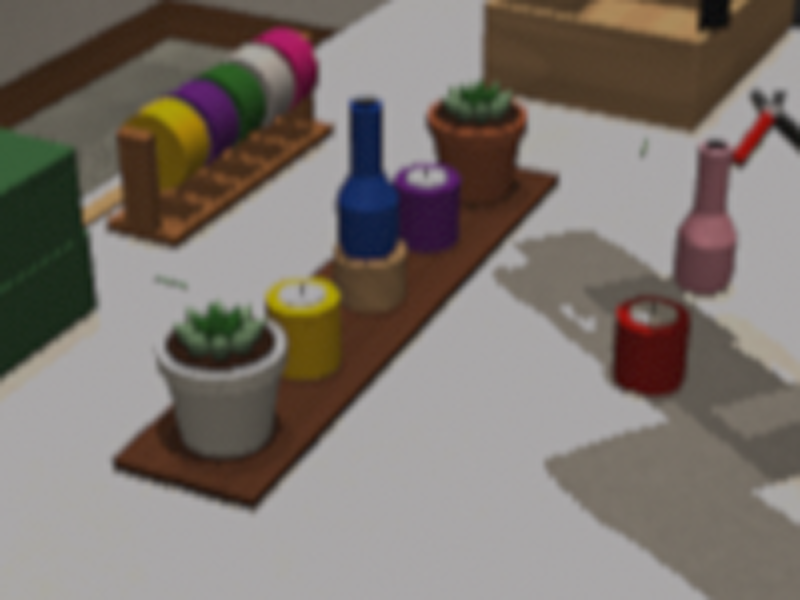

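Both views show the full row standing upright: yellow (287,160), vase on block (425,140) and purple (558,138) in the top crop. The spacing is about 103 to 107 mm, and the red holder and pink vase look untouched.

```bash
python3 -c "
from rig import robot
print(robot.hand_in())"
```

```text
the job is handed in; nothing more can be done
None
```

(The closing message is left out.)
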